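# Stand the long screwdriver in the tool pot

## Robot

A 7-joint arm with a two-finger parallel gripper is mounted at the origin on a cart in front of the work surface, level with it; the furniture and walls round the work are solid. World frame = base frame: x ahead of the robot, y to its left, z up, the work surface at z = 0. Lengths are in m, angles in rad, forces in N, time in s.
With the tool pointing down it reaches from about 0.35 to 0.9 m from the base axis. Payload 8.1 kg.
Tool frame: the origin (TCP) lies midway between the tips of the shut fingers; the grasp point (between the pads) lies arm.grasp_offset behind it (arm.grasp_offset is the distance from the TCP to the grasp point, in m); z points along the fingers, y is the line along which they close (so a half turn about z gives the same grasp; the last joint's range is limited). The gripper opens to 92 mm and grips with 3 to 60 N. Pads are 19 mm wide; open, the fingers measure 130 mm over their backs; the gripper's body (75 mm by 190 mm) begins 47 mm behind the grasp point.
Start: joints at [-1.354, 0.434, 0.025, 1.573, -0.012, 1.134, -0.075], TCP at [0.197, 0.593, 0.227] pointing down, gripper open.
Joint ranges: [-2.62, 2.62], [-0.44, 2.09], [-1.27, 1.32], [0.08, 2.57], [-1.32, 4.46], [0.12, 2], [-2.74, 2.74]. Speed limits (rad/s): [2.22, 2.22, 3.01, 3.01, 3.14, 3.14, 3.14].

## Interface

Orientations are given as a rotation vector (axis times angle).
In Python, from cell import observe, imaging, arm gives the robot as it stands.
- The arm moves only by the tool apply_moves, never from a script. Its argument "commands" is a list of rows, each a list of 5 numbers: the opening in per cent of the stroke, from 0 (shut) to 100 (fully open), then the shift along the world's x, y, z in units of 0.06 m (1.0 is 0.06 m), then the turn about the world's z in units of 0.5 rad (1.0 is 0.5 rad). A call has 1 to 12 rows; each row shifts and turns the commanded pose from where the row before left it; what a row does not reach is not made up. A row lasts 1/8 s, in which the tool goes at most 62.5 mm and 10.7 degrees, less where a joint would pass 70% of its speed; a pose out of reach is approached as far as the arm can. A call with a number of a shift or a turn outside -1 to 1 is refused whole. A call with a gripper value outside its range is refused whole. The fingers move at their own pace and stop on an object; "newtons" is the grip in N (left out, the last holds). Time passes only in rows, so rows that do not move let the fingers close. It gives the time, the measured TCP pose, the force, the opening and the grip force at its end, in the units of the state.
- observe(): the state, without advancing time (a new reading comes with each control period).
- imaging.get_image(name): name is "scene" or "top" or "wrist"; returns (picture, depth): 420x560x3 uint8, red, green, blue; 420x560 float32, m along the optical axis (not along the pixel's ray), 0 where there is no reading.
- imaging.camera_params(name): a dict with "camera_matrix" (3x3 intrinsics, pixels), "origin" and "rotation" of the camera in the world; the wrist camera has in their place "tool_from_camera" (4x4, takes a point from camera to tool coordinates, whose origin is the TCP and whose axes are the flange's). Camera axes: x right, y up, looking along -z (the intrinsics and any distortion apply to the point x, -y, -z); pixel columns grow to the right and rows downward; lengths in m; the calibration is good to about 2 mm. A picture is of the moment at which its call begins: read the wrist's pose just before it. camera_params takes no time and is no camera call.
- arm.sign_off(): hands the job in; it is judged then, once.
The state is a dict: "clock": time; "joints": joint angles; "dq": joint speeds; "joint_efforts": joint torques, N m; "position": TCP position; "ee_rot": TCP orientation; "force": force on the tool from outside, world axes, zero at the start; "ft_torque": the same for the moment, N m; "width": opening from 0.0 (shut) to 1.0 (fully open); "gripper_force": force on a finger pad.
Only numpy, scipy, OpenCV 4.12 (cv2) and the standard library are available. Lean on these libraries where they do the work, as an engineer would, in place of code of your own. Each camera call takes 0.05 s, during which the arm holds its last target. There are 200 camera calls.

## Task

Two screwdrivers hang upright in the wooden bench rack. Lift out the longer one (the one with the bigger handle) and stand it tip down in the plain steel pot for the next job. Leave the shorter screwdriver in the rack and the pot standing upright.

Things in the scene. Friction and masses are not known exactly. Their poses are not given: they have to be found in the camera images.
- long_handle (a point): centre of the handle of the longer screwdriver (199 mm over all, 70 g): a cylinder 26 mm in diameter, 90 mm long (45 mm above and below this point). y axis from tip to handle end. At the start it hangs upright, tip down, in one end hole of the rack, held only by its handle resting on the rack's top; it lifts straight out
- long_tip (a point): tip of the longer screwdriver's steel shaft (6 mm in diameter, 108 mm long), 153 mm from long_handle; y axis from tip to handle end. Its rack: a fixed plywood board on two cheeks, 60 x 210 mm, top 116 mm above the bench, three 12 mm holes in a row, 65 mm apart. Screwdrivers hang in the two end holes (either way round), the middle one is empty
- short_handle (a point): centre of the handle of the shorter screwdriver (159 mm over all; handle 22 mm in diameter, 76 mm long, bottom on the rack's top), which hangs upright in the other end hole; y axis from tip to handle end. The line from here to long_handle runs along the row of holes
- pot_mouth (a point): centre of the mouth of the steel pot, level with its rim; z axis up. A plain open round pot without handle, 74 mm outside, 68 mm inside diameter, 100 mm high, inside floor 94 mm below the rim, 0.45 kg, loose on the bench. The tip stands on its floor, the handle stays above the rim and the tool may lean. (The green and white mug is not it)
Mind the look-alikes: they are no part of the job. What is shaped like the part that bears long_handle but blue, pink or purple is not meant.

How it is judged:
By the outcome, as a careful person would: the job done as asked, in the order asked, and still so for the second after the job is handed in, with the robot touching nothing.
It also fails if it takes over 40 s, if anything falls off the work surface, if the arm or the gripper's body presses on something with over 40 N, if the wrist force passes 120 N, or if a joint passes its speed limit or range.

## Working session

There is one attempt and no reset: what is moved stays moved. The work goes in short steps, Python scripts to look and compute and a tool call to move; the robot and the scene stay as the last step left them, time stands still between calls to the robot, and variables do not carry over. Pictures are saved under pics/ and viewed, at most 10 in all, crops included, and the job is handed in when it is done.

Besides the shell and the picture viewer there is one more tool, called after "Call:" in YAML: its name, and indented under it one key for each argument. apply_moves: Moves the arm, as the interface text tells. Its arguments: {"type":"object","properties":{"commands":{"type":"array"},"newtons":{"type":"number"}},"required":["commands"]}

```bash
mkdir -p pics; ls; cat > h.py <<'E'
import numpy as np, cv2
from cell import observe, imaging, arm
from scipy.spatial.transform import Rotation as R
def cam(n,st=None):
    p=imaging.camera_params(n);K=np.array(p["camera_matrix"])
    if "origin" in p:
        o=np.array(p["origin"]);r=np.array(p["rotation"])
    else:
        T=np.array(p["tool_from_camera"]);Rt=R.from_rotvec(st["ee_rot"]).as_matrix()
        o=np.array(st["position"])+Rt@T[:3,3];r=Rt@T[:3,:3]
    return K,o,r,p
def grab(n):
    st=observe();im,d=imaging.get_image(n);K,o,r,p=cam(n,st)
    np.savez(f"{n}.npz",im=im,d=d,K=K,o=o,r=r);return im,d,K,o,r
def load(n):
    z=np.load(f"{n}.npz");return [z[k] for k in("im","d","K","o","r")]
def pts(d,K,o,r):
    v,u=np.mgrid[:d.shape[0],:d.shape[1]]
    x=(u-K[0,2])/K[0,0]*d;y=(v-K[1,2])/K[1,1]*d
    return np.stack([x,-y,-d],-1)@r.T+o
E
python3 - <<'E'
from h import *
for n in("scene","top"):
    im,d,K,o,r=grab(n);cv2.imwrite(f"pics/{n}0.png",im[...,::-1]);p=imaging.camera_params(n)
    print(n,K,o,r,{k:v for k,v in p.items() if k not in("camera_matrix","origin","rotation")})
print(observe(),arm.grasp_offset)
E
```

```text
pics
scene [[386.4457154    0.         278.9470948 ]
 [  0.         386.4457154  211.89253717]
 [  0.           0.           1.        ]] [ 0.09011581 -0.57912553  0.49497215] [ 1.07528784 -0.36800562 -0.58097485] {}
top [[455.91635022   0.         274.68678322]
 [  0.         455.91635022 213.31713172]
 [  0.           0.           1.        ]] [0.45057148 0.01768752 1.22956691] [ 0.07789031 -0.04054884 -1.56127626] {}
{'clock': 0.1, 'joints': array([-1.35360127,  0.43514903,  0.02496071,  1.57398526, -0.01158583,
        1.13400059, -0.07508995]), 'dq': array([-0.00071539, -0.00010513,  0.00216423, -0.00391585, -0.00043605,
        0.00066397,  0.00140906]), 'joint_efforts': array([ 3.02245797e-03, -6.69123316e+01,  9.88023095e-01, -3.15140462e+01,
       -6.05534529e-02,  3.73617955e-02,  1.69026657e-05]), 'position': array([0.19638831, 0.59287064, 0.22603402]), 'ee_rot': array([-5.00245171e-01, -3.10141879e+00,  2.19076649e-03]), 'force': array([ 0.82044313,  0.10158262, -0.11939172]), 'ft_torque': array([ 0.04817586, -0.0254097 , -0.00044283]), 'gripper_force': 0.0, 'width': 1.001453239956759} 0.0188
```

View pics/scene0.png

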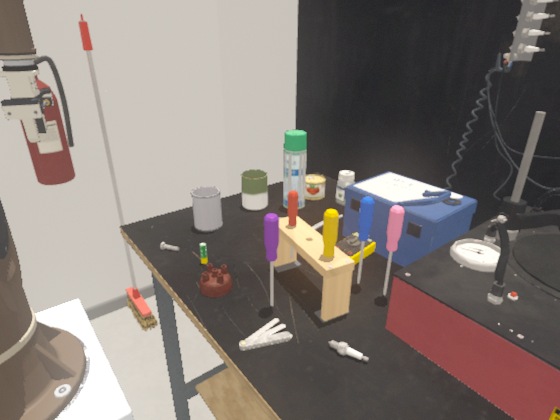

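View pics/top0.png

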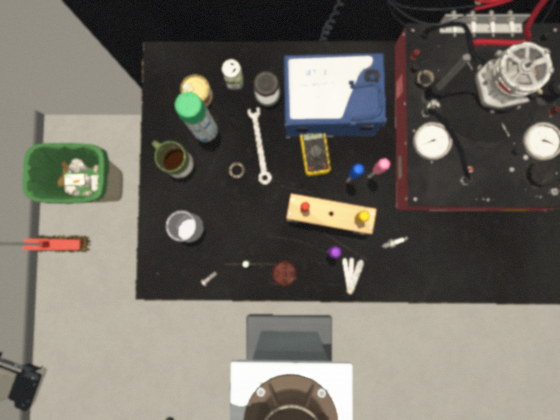

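The scene view shows the rack with a yellow handle (331,232) and a red one (293,208). The decoys are purple (272,237), blue (366,218) and pink (395,228). The steel pot is at (207,208), and the green and white mug at (255,190) is not it. In the top view: yellow (364,216), red (305,207), pot (184,226). The yellow handle looks bigger, so next I measure both and check with a close crop.

```bash
sed -i 's/o=np.array(p\["origin"\]);r=np.array(p\["rotation"\])/o=np.array(p["origin"]);r=R.from_rotvec(p["rotation"]).as_matrix()/' h.py
python3 - <<'E'
from h import *
for n in("scene","top"):
    z=dict(np.load(n+".npz"));
    if z["r"].ndim==1: z["r"]=R.from_rotvec(z["r"]).as_matrix()
    np.savez(n+".npz",**z)
    im,d,K,o,r=load(n);P=pts(d,K,o,r);h=cv2.cvtColor(im,cv2.COLOR_RGB2HSV)
    boxes={"scene":dict(yel=(318,205,345,260,20,32),red=(282,185,303,230,0,8)),"top":dict(yel=(355,205,375,225,24,32),red=(297,200,314,215,0,8))}[n]
    for k,(a,b,c,e,h0,h1) in boxes.items():
        m=np.zeros(d.shape,bool);m[b:e,a:c]=True
        m&=(h[...,0]>=h0)&(h[...,0]<=h1)&(h[...,1]>190)&(d>0)
        q=P[m];v,u=np.nonzero(m);print(n,k,m.sum(),"u",u.min(),u.max(),"v",v.min(),v.max(),"med",np.median(q,0).round(4),"p5",np.percentile(q,3,0).round(3),"p97",np.percentile(q,97,0).round(3))
    a,b,c,e={"scene":(185,180,230,235),"top":(160,205,210,245)}[n]
    q=P[b:e,a:c].reshape(-1,3);q=q[(q[:,2]>.085)&(q[:,2]<.115)]
    print("pot",len(q),np.percentile(q,[2,50,98],0).round(3))
    if len(q)>10:
        (cx,cy),rr=cv2.minEnclosingCircle(q[:,:2].astype(np.float32));print(cx,cy,rr)
im=load("scene")[0]
cv2.imwrite("pics/crop.png",cv2.resize(im[180:330,180:420,::-1],None,fx=3.2,fy=3.2,interpolation=cv2.INTER_CUBIC))
E
```

```text
scene yel 579 u 323 337 v 209 256 med [ 0.5182 -0.1668  0.1736] p5 [ 0.513 -0.171  0.124] p97 [ 0.531 -0.155  0.208]Traceback (most recent call last):
  File "<stdin>", line 11, in <module>
    return umr_minimum(a, axis, None, out, keepdims, initial, where)
ValueError: zero-size array to reduction operation minimum which has no identity
```

```bash
cat > m.py <<'E'
from h import *
for n in("scene","top"):
    z=dict(np.load(n+".npz"));
    if z["r"].ndim==1: z["r"]=R.from_rotvec(z["r"]).as_matrix();np.savez(n+".npz",**z)
    im,d,K,o,r=load(n);P=pts(d,K,o,r);h=cv2.cvtColor(im,cv2.COLOR_RGB2HSV)
    boxes={"scene":dict(yel=(318,205,345,260,20,32),red=(282,185,303,230,0,10)),"top":dict(yel=(355,205,375,225,24,32),red=(297,200,314,215,0,10))}[n]
    for k,(a,b,c,e,h0,h1) in boxes.items():
        m=np.zeros(d.shape,bool);m[b:e,a:c]=True
        m&=(((h[...,0]>=h0)&(h[...,0]<=h1))|((k=="red")&(h[...,0]>170)))&(h[...,1]>170)&(d>0)
        q=P[m];v,u=np.nonzero(m)
        if not len(q): print(k,"none");continue
        print(n,k,m.sum(),"u",u.min(),u.max(),"v",v.min(),v.max(),"med",np.median(q,0).round(4),"p5",np.percentile(q,3,0).round(3),"p97",np.percentile(q,97,0).round(3))
    a,b,c,e={"scene":(185,180,230,235),"top":(160,205,210,245)}[n]
    q=P[b:e,a:c].reshape(-1,3);q=q[(q[:,2]>.085)&(q[:,2]<.115)]
    print("pot",len(q),np.percentile(q,[2,50,98],0).round(3))
    if len(q)>10:
        (cx,cy),rr=cv2.minEnclosingCircle(q[:,:2].astype(np.float32));print(cx,cy,rr)
im=load("scene")[0]
cv2.imwrite("pics/crop.png",cv2.resize(im[180:330,180:420,::-1],None,fx=3.2,fy=3.2,interpolation=cv2.INTER_CUBIC))
E
python3 m.py
```

```text
scene yel 603 u 323 338 v 209 256 med [ 0.5184 -0.1665  0.1727] p5 [ 0.513 -0.171  0.121] p97 [ 0.532 -0.154  0.208]
scene red 6 u 292 295 v 192 193 med [ 0.547  -0.0331  0.1923] p5 [ 0.544 -0.034  0.191] p97 [ 0.549 -0.031  0.193]
pot 361 [[0.468 0.241 0.086]
 [0.503 0.275 0.095]
 [0.539 0.314 0.103]]
0.5028979778289795 0.27772313356399536 0.040115680545568466
top yel 56 u 360 368 v 212 219 med [ 0.5246 -0.1577  0.206 ] p5 [ 0.517 -0.166  0.203] p97 [ 0.532 -0.149  0.209]
top red 44 u 302 308 v 203 210 med [ 0.5451 -0.0263  0.1906] p5 [ 0.538 -0.032  0.185] p97 [ 0.553 -0.019  0.193]
pot 227 [[0.467 0.243 0.086]
 [0.503 0.289 0.1  ]
 [0.54  0.316 0.104]]
0.5035440921783447 0.27960655093193054 0.03907892853021622
```

View pics/crop.png

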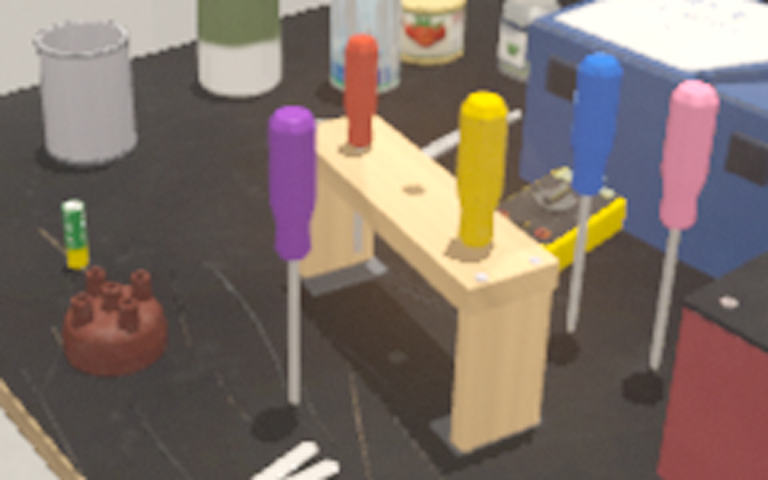

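The crop confirms yellow as the larger handle in the rack, with red the shorter. Yellow is at (0.524,-0.158) with its top at 0.206. The red distance of 0.132 m matches 130 mm, and the pot is at (0.503,0.278) with its rim at 0.10. No turn is needed to clear the neighbours, so I approach now.

Call:
apply_moves:
  commands:
    - [100,0,0,0.8,0]
    - [100,0.4,-0.9,0.1,0.1]
    - [100,0.4,-0.9,0.1,0.1]
    - [100,0.4,-0.9,0.1,0.1]
    - [100,0.4,-0.9,0,0.1]
    - [100,0.4,-0.9,0,0.1]
    - [100,0.4,-0.9,0,0.1]
    - [100,0.4,-0.9,0,0.1]
    - [100,0.4,-0.9,0,0.1]
    - [100,0.4,-0.9,0,0.1]
    - [100,0.4,-0.9,0,0.05]
    - [100,0.4,-0.9,0,0]
  newtons: 25

```text
clock: 1.6
position: [0.4608, -0.0024, 0.2928]
ee_rot: [-0.245, 3.132, 0.001]
force: [0.9, 0.6, -0.6]
width: 1.002
gripper_force: 0.0
```

Call:
apply_moves:
  commands:
    - [100,0.4,-0.9,0,0]
    - [100,0.4,-0.9,0,0]
    - [100,0.25,-0.8,0,0]
    - [100,0,0,0,0]
    - [100,0,0,0,0]

```text
clock: 2.22
position: [0.5232, -0.1562, 0.2922]
ee_rot: [0.243, -3.131, -0.001]
force: [-0.9, 1.2, 0.8]
width: 0.997
gripper_force: 0.0
```

```bash
python3 - <<'E'
from h import *
im,d,K,o,r=grab("wrist");cv2.imwrite("pics/w1.png",im[...,::-1])
P=pts(d,K,o,r);h=cv2.cvtColor(im,cv2.COLOR_RGB2HSV)
m=(h[...,0]>=22)&(h[...,0]<=32)&(h[...,1]>170)&(d>0)
q=P[m];print(observe()["position"],m.sum())
q=q[(q[:,2]>.15)&(q[:,2]<.23)]
t=q[q[:,2]>.2];print(len(q),len(t),q.min(0),q.max(0))
for w in(q,t):
    if len(w)>5:print(np.median(w,0),np.percentile(w,2,0),np.percentile(w,98,0))
E
```

```text
[ 0.52331588 -0.15548528  0.29237868] 2439
1397 927 [ 0.51291726 -0.17198131  0.15050772] [ 0.53878589 -0.14760505  0.20840156]
[ 0.51995297 -0.16011738  0.20355843] [ 0.51319356 -0.17088098  0.15509947] [ 0.53515363 -0.14911981  0.2070397 ]
[ 0.52437192 -0.15963253  0.20534712] [ 0.51458566 -0.17034495  0.20058295] [ 0.53594186 -0.14892064  0.20714121]
```

View pics/w1.png

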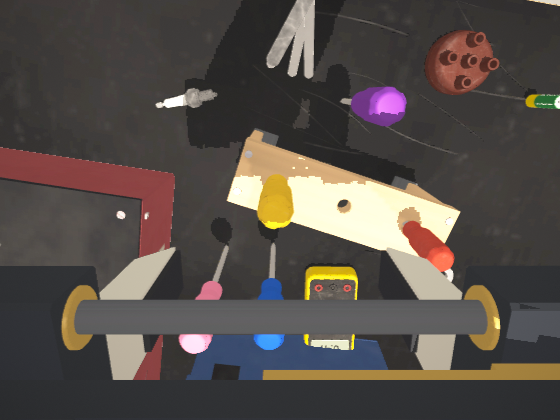

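The wrist view shows yellow at (275,200) between the open fingers, with red at (430,245), purple at (385,103), and blue and pink at (268,310) and (200,320), all clear of the finger path. The centre is (0.525,-0.160). I'll turn to align with the row, descend and grip.

Call:
apply_moves:
  commands:
    - [100,0.03,-0.07,0,-0.3]
    - [100,0,0,0,-0.3]
    - [100,0,0,-0.6,0]
    - [100,0,0,-0.6,0]
    - [100,0,0,-0.6,0]
    - [100,0,0,-0.45,0]
    - [100,0,0,0,0]
    - [100,0,0,0,0]

```text
clock: 3.28
position: [0.5259, -0.1603, 0.1588]
ee_rot: [0.225, 3.132, 0.0]
force: [0.4, -0.3, 1.0]
width: 0.999
gripper_force: 0.0
```

Call:
apply_moves:
  commands:
    - [0,0,0,0,0]
    - [0,0,0,0,0]
    - [0,0,0,0,0]
    - [0,0,0,0,0]
    - [0,0,0,0,0]
    - [0,0,0,0,0]
    - [0,0,0,0,0]
    - [0,0,0,0,0]

```text
clock: 4.28
position: [0.5253, -0.1609, 0.1577]
ee_rot: [-0.227, -3.133, -0.0]
force: [-0.5, -0.4, -1.7]
width: 0.281
gripper_force: 25.0
```

Call:
apply_moves:
  commands:
    - [0,0,0,0.2,0]
    - [0,0,0,0.4,0]
    - [0,0,0,0.5,0]
    - [0,0,0,0.5,0]
    - [0,0,0,0.5,0]
    - [0,0,0,0.5,0]
    - [0,0,0,0.5,0]
    - [0,0,0,0.5,0]
    - [0,0,0,0.2,0]
    - [0,0,0,0,0]
    - [0,0,0,0,0]
  newtons: 35

```text
clock: 5.65
position: [0.5248, -0.1607, 0.3846]
ee_rot: [-0.227, -3.132, -0.0]
force: [-0.3, -0.1, -2.2]
width: 0.277
gripper_force: 35.0
```

```bash
python3 - <<'E'
from h import *
im,d,K,o,r=grab("scene");cv2.imwrite("pics/s2.png",im[...,::-1])
E
```

```text
(no output)
```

View pics/s2.png

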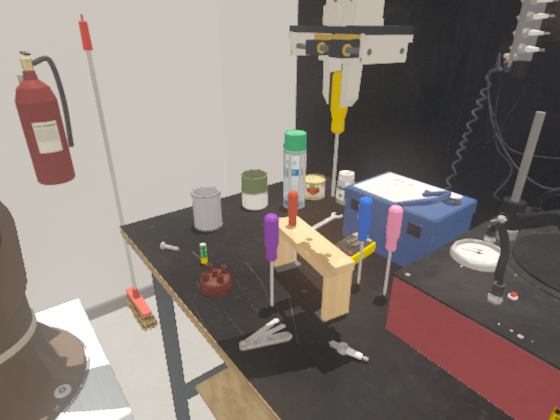

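The tool is gripped and hangs upright below the fingers, with its shaft running from (338,130) to (335,198), clear of the rack. Red is still in place. Next I carry it to the pot.

Call:
apply_moves:
  commands:
    - [0,0,0.3,0,0]
    - [0,0,0.6,0,0]
    - [0,-0.05,0.8,0,0]
    - [0,-0.05,0.8,0,0]
    - [0,-0.05,0.8,0,0]
    - [0,-0.05,0.8,0,0]
    - [0,-0.05,0.8,0,0]
    - [0,-0.05,0.8,0,0]
    - [0,-0.05,0.7,0,0]
    - [0,0,0.5,0,0]
    - [0,0,0.3,0,0]
    - [0,0,0.1,0,0]

```text
clock: 7.2
position: [0.5041, 0.2776, 0.385]
ee_rot: [-0.226, -3.133, 0.002]
force: [0.0, -1.2, -0.7]
width: 0.282
gripper_force: 35.0
```

Call:
apply_moves:
  commands:
    - [0,0,0,0,0]
    - [0,0,0,0,0]
    - [0,0,0,0,0]

```text
clock: 7.58
position: [0.5046, 0.2762, 0.386]
ee_rot: [0.23, 3.133, 0.0]
force: [-0.1, 0.1, -0.4]
width: 0.277
gripper_force: 35.0
```

```bash
python3 - <<'E'
from h import *
im,d,K,o,r=grab("wrist");cv2.imwrite("pics/w2.png",im[...,::-1])
st=observe();print(st["position"])
P=pts(d,K,o,r);q=P[(d>0)&(P[...,2]>.085)&(P[...,2]<.108)&(np.hypot(P[...,0]-.503,P[...,1]-.278)<.055)]
print(len(q));(c,rr)=cv2.minEnclosingCircle(q[:,:2].astype(np.float32));print(c,rr)
g=np.array([*st["position"][:2],st["position"][2]-.151])
c=(g-o)@r;print("tip px",K[0,2]+K[0,0]*c[0]/-c[2],K[1,2]-K[1,1]*c[1]/-c[2])
E
```

```text
[0.50452513 0.27634041 0.38597805]
935
(0.5056867003440857, 0.27854934334754944) 0.03883255645632744
tip px 280.14610667891725 187.41458003017192
```

View pics/w2.png

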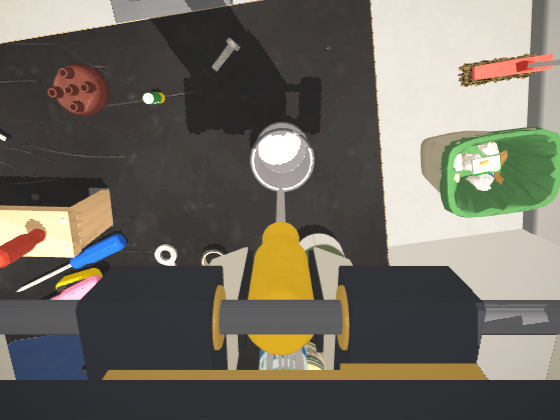

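The wrist view shows the pot mouth at (282,155), measured at (0.5055,0.2785). The tool tip is at (280,188), as predicted for an upright tool. I descend with a 2 mm correction in y.

Call:
apply_moves:
  commands:
    - [0,0,0.03,-0.3,0]
    - [0,0,0,-0.5,0]
    - [0,0,0,-0.5,0]
    - [0,0,0,-0.5,0]
    - [0,0,0,-0.5,0]
    - [0,0,0,-0.5,0]
    - [0,0,0,-0.4,0]
    - [0,0,0,-0.3,0]
    - [0,0,0,-0.15,0]
    - [0,0,0,-0.08,0]
    - [0,0,0,0,0]
    - [0,0,0,0,0]

```text
clock: 9.12
position: [0.5047, 0.2791, 0.1626]
ee_rot: [0.227, 3.133, 0.001]
force: [-0.7, -0.4, -0.7]
width: 0.275
gripper_force: 35.0
```

Call:
apply_moves:
  commands:
    - [0,0,0,-0.05,0]
    - [0,0,0,-0.03,0]
    - [0,0,0,0,0]
    - [35,0,0,0,0]
    - [40,0,0,0,0]
    - [50,0,0,0,0]
    - [60,0,0,0,0]
    - [70,0,0,0,0]
    - [80,0,0,0,0]
    - [90,0,0,0,0]
    - [100,0,0,0,0]
    - [100,0,0,0,0]
  newtons: 10

```text
clock: 10.62
position: [0.5043, 0.2789, 0.1572]
ee_rot: [0.227, 3.133, 0.0]
force: [0.8, 0.1, -0.4]
width: 0.998
gripper_force: 0.0
```

```bash
python3 - <<'E'
from h import *
a=grab("wrist")[0];b=grab("scene")[0]
v=np.hstack([a[:, :, ::-1],b[100:,:,::-1][:420].copy() if 0 else cv2.resize(b[60:270,100:380,::-1],(560,420))])
cv2.imwrite("pics/r3.png",cv2.resize(v,(800,300)))
E
```

```text
(no output)
```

View pics/r3.png

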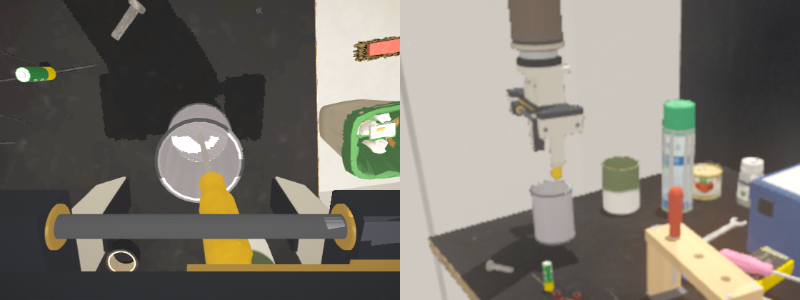

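The tool stands in the pot, leaning between the open fingers in a direction clear of them, and the pot is upright. I retreat straight up, then check the whole scene, because the pink and blue decoys look as if they are lying down.

Call:
apply_moves:
  commands:
    - [100,0,0,0.2,0]
    - [100,0,0,0.4,0]
    - [100,0,0,0.6,0]
    - [100,0,0,0.8,0]
    - [100,0,0,0.8,0]
    - [100,0,0,0.8,0]
    - [100,-0.4,0.2,0.3,0]
    - [100,-0.8,0.5,0,0]
    - [100,-0.8,0.5,0,0]
    - [100,-0.4,0.2,0,0]
    - [100,0,0,0,0]
    - [100,0,0,0,0]

```text
clock: 12.22
position: [0.3612, 0.3622, 0.3918]
ee_rot: [0.229, 3.132, 0.001]
force: [0.5, 0.2, -1.0]
width: 1.002
gripper_force: 0.0
```

```bash
python3 - <<'E'
from h import *
a=grab("top")[0];b=grab("scene")[0]
cv2.imwrite("pics/f.png",cv2.resize(np.hstack([a,b])[:,:,::-1],(800,300),interpolation=cv2.INTER_AREA))
z=load("scene");h=cv2.cvtColor(z[0],cv2.COLOR_RGB2HSV);P=pts(*z[1:])
q=P[(h[...,0]>20)&(h[...,0]<32)&(h[...,1]>170)&(np.hypot(P[...,0]-.505,P[...,1]-.278)<.12)&(P[...,2]>.05)]
print(len(q),q.min(0),q.max(0))
E
```

```text
245 [0.52701492 0.28743243 0.10470855] [0.58127951 0.31799538 0.18136791]
```

View pics/f.png

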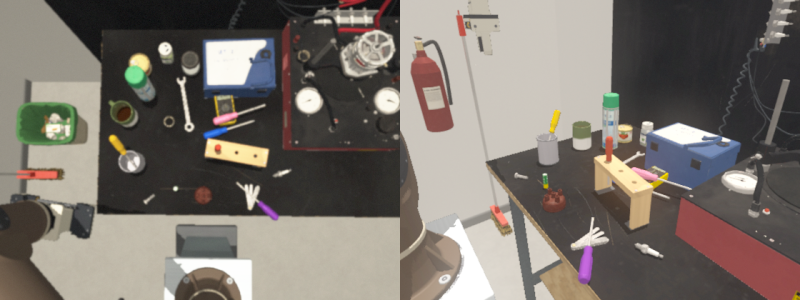

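The yellow tool stands leaning in the upright pot at (118,145) in the top view, and red is still in the rack at (217,148). The decoys had been balancing on their tips and have toppled. Purple lies near the front edge at (268,210), so I check whether it is secure.

```bash
python3 - <<'E'
from h import *
def meas(n,save=0):
    z=grab(n);h=cv2.cvtColor(z[0],cv2.COLOR_RGB2HSV);P=pts(*z[1:])
    m=(h[...,0]>130)&(h[...,0]<150)&(h[...,1]>120)&(h[...,2]>60)
    q=P[m&(z[1]>0)];print(n,len(q),q.mean(0).round(4),q.min(0).round(3),q.max(0).round(3))
    return z
for n in("top","scene","top"):z=meas(n)
print(observe()["clock"])
P=pts(*z[1:])
for u in(340,360,395,410):print(u,[(v,*P[v,u].round(3)) for v in range(285,312,3)])
cv2.imwrite("pics/e.png",cv2.resize(z[0][230:320,300:420,::-1],(800,600),interpolation=cv2.INTER_CUBIC))
E
```

```text
top 306 [ 0.332  -0.2166  0.0211] [ 0.3   -0.255 -0.005] [ 0.365 -0.179  0.033]
scene 761 [ 0.3247 -0.2289  0.0224] [ 0.296 -0.258  0.   ] [ 0.377 -0.177  0.029]
top 309 [ 0.3318 -0.2169  0.0209] [ 0.3   -0.255 -0.004] [ 0.365 -0.179  0.031]
12.475
340 [(285, np.float64(0.451), np.float64(0.018), np.float64(1.23)), (288, np.float64(0.345), np.float64(-0.128), np.float64(0.001)), (291, np.float64(0.338), np.float64(-0.128), np.float64(0.003)), (294, np.float64(0.33), np.float64(-0.128), np.float64(0.001)), (297, np.float64(0.321), np.float64(-0.129), np.float64(-0.004)), (300, np.float64(0.314), np.float64(-0.129), np.float64(-0.001)), (303, np.float64(0.211), np.float64(-0.224), np.float64(-0.806)), (306, np.float64(0.199), np.float64(-0.223), np.float64(-0.798)), (309, np.float64(0.186), np.float64(-0.223), np.float64(-0.799))]
360 [(285, np.float64(0.354), np.float64(-0.18), np.float64(0.007)), (288, np.float64(0.346), np.float64(-0.182), np.float64(-0.001)), (291, np.float64(0.338), np.float64(-0.182), np.float64(-0.002)), (294, np.float64(0.33), np.float64(-0.182), np.float64(-0.
[... 814 characters left out ...]
2), np.float64(-0.464), np.float64(-0.802)), (309, np.float64(0.189), np.float64(-0.463), np.float64(-0.799))]
410 [(285, np.float64(0.355), np.float64(-0.314), np.float64(-0.001)), (288, np.float64(0.348), np.float64(-0.313), np.float64(0.002)), (291, np.float64(0.339), np.float64(-0.314), np.float64(-0.003)), (294, np.float64(0.332), np.float64(-0.313), np.float64(0.0)), (297, np.float64(0.324), np.float64(-0.313), np.float64(-0.0)), (300, np.float64(0.316), np.float64(-0.313), np.float64(-0.0)), (303, np.float64(0.308), np.float64(-0.314), np.float64(-0.003)), (306, np.float64(0.203), np.float64(-0.528), np.float64(-0.798)), (309, np.float64(0.19), np.float64(-0.527), np.float64(-0.796))]
```

View pics/e.png

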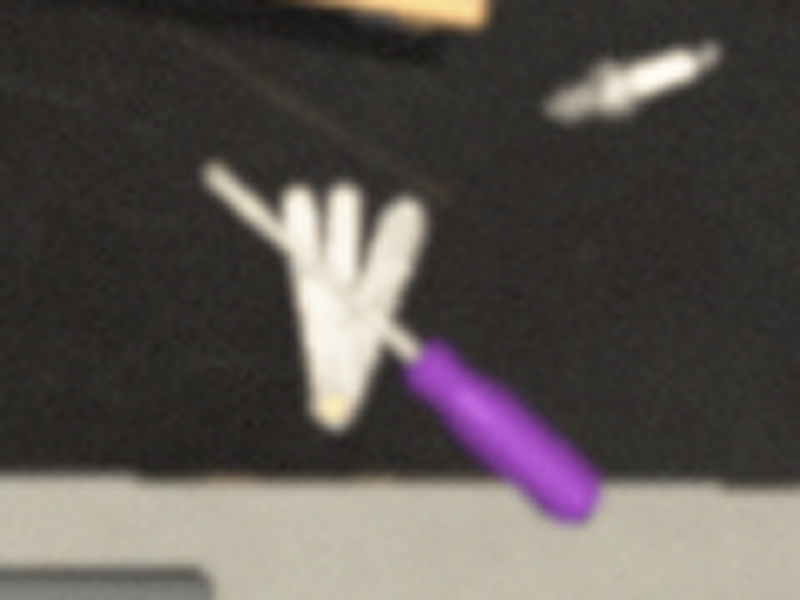

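Purple is at rest, with its weight over the bench and only the end of its handle at (575,500) past the edge, so I leave it alone. The job is done as asked, so I hand it in.

```bash
python3 -c "
from cell import arm
print(arm.sign_off())"
```

```text
the job is handed in; nothing more can be done
None
```

The longer (yellow) screwdriver stands tip down in the upright steel pot and the shorter (red) one is still in the rack, handed in at about 12.5 s; the three decoys toppled during the run (I didn't establish why), and the purple one lies at rest with its handle end just over the bench edge.

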